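Set out the concrete specimens on their test rests

ROBOT

A 6-joint arm with a two-finger parallel gripper is mounted at the origin on a cart in front of the work surface, level with it; the furniture and walls round the work are solid. World frame = base frame: x ahead of the robot, y to its left, z up, the work surface at z = 0. Lengths are in m, angles in rad, forces in N, time in s.
With the tool pointing down it reaches from about 0.35 to 0.85 m from the base axis. Payload 8.1 kg.
Tool frame: the origin (TCP) lies midway between the tips of the shut fingers; the grasp point (between the pads) lies robot.grip_depth behind it (robot.grip_depth is the distance from the TCP to the grasp point, in m); z points along the fingers, y is the line along which they close (so a half turn about z gives the same grasp; the last joint's range is limited). The gripper opens to 93 mm and grips with 3 to 60 N. Pads are 15 mm wide; open, the fingers measure 128 mm over their backs; the gripper's body (75 mm by 188 mm) begins 65 mm behind the grasp point.
Start: joints at [-1.427, 0.13, 1.488, -0, 1.523, -0.085], TCP at [0.136, -0.584, 0.219] pointing down, gripper open.
Joint ranges: [-2.96, 2.96], [-0.89, 2.26], [0.02, 2.5], [-1.34, 4.48], [0, 2.73], [-2.66, 2.66]. Speed limits (rad/s): [2.39, 2.39, 2.79, 3.14, 3.14, 3.14].

INTERFACE

Orientations are given as a rotation vector (axis times angle).
In Python, from plant import robot gives the robot as it stands.
- The arm moves only by the tool carry_out, never from a script. Its argument "rows" is a list of rows, each a list of 6 numbers: the shift along the tool's x, y, z in m, then the turn, a rotation vector about the tool's x, y, z in degrees. A call has 1 to 12 rows; each row is the pose to reach, as a shift and turn from the pose commanded when the call began, along the tool's axes at that moment; what a row does not reach only later rows make up. A row lasts 1/8 s, in which the tool goes at most 62.5 mm and 10.7 degrees, less where a joint would pass 70% of its speed; a pose out of reach is approached as far as the arm can. A call with a gripper value outside its range is refused whole. "jaw" is the closure in counts, from 0 (fully open) to 255 (shut), set as the call begins (left out, the last holds). The fingers move at their own pace and stop on an object; "force" is the grip in N (left out, the last holds). Time passes only in rows, so rows that repeat a pose let the fingers close. It gives the time, the measured TCP pose, the force, the opening and the grip force at its end, in the units of the state.
- robot.read_state(): the state, without advancing time (a new reading comes with each control period).
- robot.read_camera(name): name is "scene" or "top" or "wrist"; returns the picture (480x640x3 uint8, red, green, blue); there is no depth.
- robot.camera_model(name): a dict with "fx", "fy", "cx", "cy" (pixels), "R" (3x3) and "t" (3): a world point X has camera coordinates R X + t; the wrist camera has in their place "mount" (4x4, takes a point from camera to tool coordinates, whose origin is the TCP and whose axes are the flange's). Camera axes: x right, y down, z forward; pixel columns grow to the right and rows downward; lengths in m; the calibration is good to about 2 mm. The wrist camera is an equidistant fisheye: a pixel r from the principal point sees the ray r / f radians off the axis. A picture is of the moment at which its call begins: read the wrist's pose just before it. camera_model takes no time and is no camera call.
- robot.close_job(): hands the job in; it is judged then, once.
Trained networks look in the newest picture that a camera, given by its name, has taken for a name from the list of things; names that differ only in an ending like _2 or _b are one class to them, and where a whole thing is asked for, a point or a joint stands for the part that bears it (a point fixed in the world has none). Each returns a list of dicts, best first, with "conf" (0 to 1); they miss things now and then, are a little off and sometimes report something else, mostly with a low value. They report only what shows in the picture. A call takes as long as a camera call. They do not tell look-alikes from the thing itself.
- robot.outline_of(camera, target): "pixels" (480x640 bool, what is visible of it) and "pixel" ([column, row] in pixels, amid what is visible of it).
The state is a dict: "t": time; "q": joint angles; "dq": joint speeds; "joint_torque": joint torques, N m; "tool_pos": TCP position; "orientation": TCP orientation; "force": force on the tool from outside, world axes, zero at the start; "wrist_torque": the same for the moment, N m; "opening": finger opening in m; "gripper_force": force on a finger pad.
Only numpy, scipy, OpenCV 4.12 (cv2) and the standard library are available. Lean on these libraries where they do the work, as an engineer would, in place of code of your own. Each camera call takes 0.05 s, during which the arm holds its last target. There are 200 camera calls.

TASK

Get the four concrete specimens ready for testing, each on its own steel rest: the tall core standing upright in the middle of the round plate, the cube in the middle of the square plate and squared up with its edges, the short core lying in the V cradle with equal overhang at both ends, and the long prism lying along the roller rest, centred across both rollers. Leave the pine offcut and the white pipe coupling where they are.

Things in the scene. Friction and masses are not known exactly. Their poses are not given: they have to be found in the camera images.
- tall_core_center (a point): Tall grey concrete core, a plain cylinder 50 mm in diameter and 100 mm high, standing on end on the worktop with a small paper label on its side; 0.3 to 0.65 kg. The point is its centre, 50 mm above its underside; z is the cylinder's axis (up).
- short_core_center (a point): Short grey concrete core, a plain cylinder 45 mm in diameter and 80 mm long, lying on its side on the worktop. The point is its centre, 22.5 mm above the worktop; y is the cylinder's axis (level). About 0.3 kg.
- cube_center (a point): Dark grey concrete cube, 50 mm edges. The point is its centre, 25 mm above its underside; x and y are square to its sides, z up. About 0.3 kg.
- prism_center (a point): Long grey concrete prism, 40 mm wide (x), 160 mm long (y), 40 mm high (z), lying on the worktop. The point is its centre, 20 mm above its underside. 0.35 to 0.7 kg.
- round_plate_top (a point): Round steel plate, 84 mm in diameter and 12 mm thick, with a fine cross scribed on it, fixed to the worktop: the rest for the tall core. The point is the middle of its top face, z up.
- square_plate_top (a point): Square steel plate, 80 x 80 mm and 12 mm thick, with a fine cross scribed on it, fixed to the worktop: the rest for the cube. The point is the middle of its top face; x and y are parallel to its edges, z up.
- vee_cradle_axis (a point): V cradle, fixed to the worktop: a dark base 80 x 80 x 8 mm with two upright steel V yokes, each 12 mm thick, 30 mm either side of the middle along y (48 mm clear between them for the fingers). The V is open upward, its faces at 45 degrees, its tips 32 mm above the worktop. The rest for the short core, whose axis then lies along y and overhangs each yoke by 4 mm. The point is where the middle of the core's axis comes to rest, 39.8 mm above the worktop; z up.
- roller_rest_top (a point): Roller rest for the prism, fixed: dark base 66 (x) x 150 (y) x 8 mm with two steel rollers, 12 mm diameter, 62 mm long, along x, at 50 mm either side of the middle along y. The prism's length lies along y, its underside on both rollers. Point: midway between the rollers at their tops, 20 mm above the worktop; z up. On the left, a vice handle juts out 50 to 100 mm up just beyond it.
- pine: Bystander, not to be disturbed: pine wood offcut 60 x 110 x 38 mm lying towards the right rear of the worktop. The point is the centre of its underside.
- coupling: Bystander, not to be disturbed: white plastic pipe coupling, a tube 36 mm in diameter and 44 mm high standing on end at the back, between the vice and the toggle clamp. The point is the centre of its underside.
Mind the look-alikes: they are no part of the job. Leave any black look-alike of the part that bears square_plate_top alone.

How it is judged:
At the end, for the whole second after the job is handed in: All released and still. Tall core upright, within 12 mm of round plate's middle; cube within 12 mm of square plate's, square to 0.2 rad; short core seated in V, within 12 mm lengthwise; prism flat on both rollers, within 12 mm across, 15 mm along, 0.15 rad (horizontal distance between tall_core_center and round_plate_top below 0.012 m and angle between each of tall_core_center, cube_center's own z axis and vertical below 0.06 rad and z of tall_core_center in the frame of round_plate_top between 0.045 and 0.055 m and horizontal distance between cube_center and square_plate_top below 0.012 m and z of cube_center in the frame of square_plate_top between 0.02 and 0.03 m and (angle between the x axis of cube_center and the x axis of square_plate_top, either way round below 0.2 rad or angle between the x axis of cube_center and the y axis of square_plate_top, either way round below 0.2 rad) and x of short_core_center in the frame of vee_cradle_axis between -0.006 and 0.006 m and y of short_core_center in the frame of vee_cradle_axis between -0.012 and 0.012 m and z of short_core_center in the frame of vee_cradle_axis between -0.005 and 0.005 m and angle between the y axis of short_core_center and the y axis of vee_cradle_axis, either way round below 0.1 rad and x of prism_center in the frame of roller_rest_top between -0.012 and 0.012 m and y of prism_center in the frame of roller_rest_top between -0.015 and 0.015 m and z of prism_center in the frame of roller_rest_top between 0.015 and 0.025 m and angle between the y axis of prism_center and the y axis of roller_rest_top, either way round below 0.15 rad and linear speed of each of tall_core, short_core, cube, prism below 0.02 m/s); the robot touches nothing.
It fails at once if the pine offcut is moved by more than 15 mm (distance of pine from where it was at the start of the episode above 0.015 m).
It fails at once if the pipe coupling is moved by more than 15 mm (distance of coupling from where it was at the start of the episode above 0.015 m).
It also fails if it takes over 112 s, if anything falls off the work surface, if the arm or the gripper's body presses on something with over 40 N, if the wrist force passes 120 N, or if a joint passes its speed limit or range.

## Working session

There is one attempt and no reset: what is moved stays moved. The work goes in short steps, Python scripts to look and compute and a tool call to move; the robot and the scene stay as the last step left them, time stands still between calls to the robot, and variables do not carry over. Pictures are saved under pics/ and viewed, at most 14 in all, crops included, and the job is handed in when it is done.

Besides the shell and the picture viewer there is one more tool, called as name([rows], argument=value, ...), one row to a line, values as JSON. carry_out: Moves the arm, as the interface text tells. Its arguments: {"type":"object","properties":{"rows":{"type":"array"},"jaw":{"type":"number"},"force":{"type":"number"}},"required":["rows"]}

```bash
ls; mkdir -p pics; python3 - <<'E'
from plant import robot
import cv2,numpy as np
s=robot.read_state();print({k:np.round(v,3) for k,v in s.items()},robot.grip_depth)
for c in("scene","top"):
    im=robot.read_camera(c);cv2.imwrite(f"pics/{c}0.png",im[:,:,::-1])
for c in("scene","top","wrist"):
    print(c,{k:np.round(v,3).tolist() for k,v in robot.camera_model(c).items()})
E
```

```text
pics
{'t': np.float64(0.0), 'q': array([-1.427,  0.131,  1.489,  0.   ,  1.523, -0.085]), 'dq': array([ 0.   , -0.002, -0.   ,  0.002, -0.   ,  0.001]), 'joint_torque': array([ 2.0000e-03, -5.5985e+01, -4.9175e+01,  7.7000e-02,  3.6000e-02,
       -0.0000e+00]), 'tool_pos': array([ 0.136, -0.584,  0.218]), 'orientation': array([-3.119, -0.358,  0.   ]), 'force': array([-0.411,  0.555, -0.225]), 'wrist_torque': array([ 0.01 , -0.008, -0.03 ]), 'gripper_force': np.float64(0.0), 'opening': np.float64(0.093)} 0.0188
scene {'fx': 466.167, 'fy': 466.167, 'cx': 321.239, 'cy': 238.717, 'R': [[-0.853, -0.521, 0.017], [-0.313, 0.486, -0.816], [0.417, -0.702, -0.578]], 't': [0.5, 0.228, 0.986]}
top {'fx': 615.503, 'fy': 615.503, 'cx': 328.954, 'cy': 252.42, 'R': [[0.017, -1.0, -0.005], [-0.985, -0.016, -0.173], [0.172, 0.008, -0.985]], 't': [-0.007, 0.594, 1.798]}
wrist {'fx': 371.648, 'fy': 371.648, 'cx': 320.893, 'cy': 245.149, 'mount': [[-0.001, -0.957, -0.291, 0.081], [1.0, -0.001, -0.0, 0.001], [0.0, -0.291, 0.957, -0.167], [0.0, 0.0, 0.0, 1.0]]}
```

View pics/scene0.png

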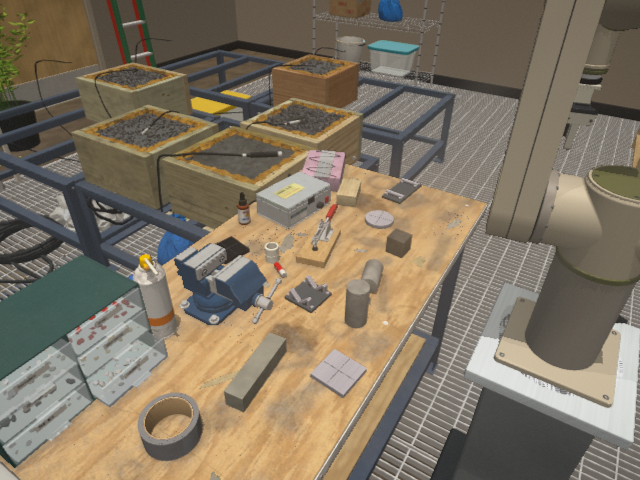

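View pics/top0.png

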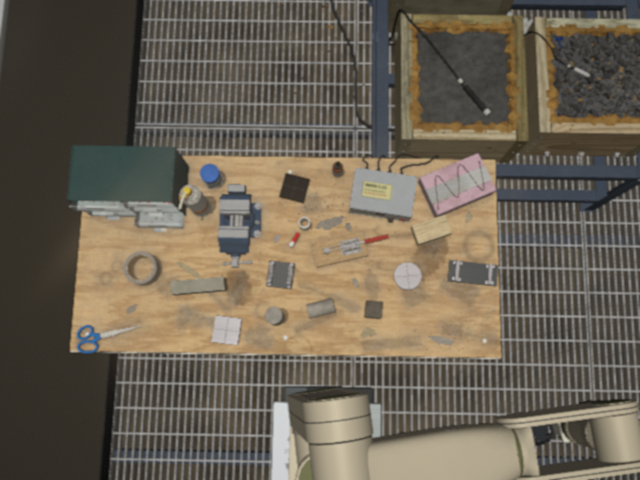

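The scene picture shows the tall core at (357,303), short core (372,276), cube (399,243), prism (257,371), square plate (338,372), round plate (379,219), V cradle (308,294) and roller rest (402,190). In the top picture they are at (275,316), (320,308), (373,309), (199,286), (227,330), (407,276), (281,274) and (472,273).

The square plate has one look-alike: black at top (294,188), against pale steel at top (227,330). The steel one, with the scribed cross, fits the description.

```bash
cat >h.py <<'E'
from plant import robot
import cv2,numpy as np
from scipy.optimize import least_squares
def box(x,y,z0,z1,cx=0,cy=0): return np.array([[cx+a*x/2,cy+b*y/2,c] for a in(-1,1) for b in(-1,1) for c in(z0,z1)])
A=np.linspace(0,2*np.pi,24,endpoint=False)
def cyl(r,z0,z1): return np.array([[r*np.cos(a),r*np.sin(a),z] for a in A for z in(z0,z1)])
lie=np.array([[.0225*np.cos(a),y,.0225*np.sin(a)] for a in A for y in(-.04,.04)])
# model points relative to the named point, nominal height of the point
M={'tall_core_center':(cyl(.025,-.05,.05),.05),'short_core_center':(lie,.0225),'cube_center':(box(.05,.05,-.025,.025),.025),
'prism_center':(box(.04,.16,-.02,.02),.02),'round_plate_top':(cyl(.042,-.012,0),.012),'square_plate_top':(box(.08,.08,-.012,0),.012),
'vee_cradle_axis':(np.vstack([box(.08,.08,-.0398,-.0318)]),.0398),
'roller_rest_top':(np.vstack([box(.066,.15,-.02,-.012),box(.062,.112,-.012,0)]),.02)}
def cammodel(c):
    m=robot.camera_model(c)
    if c!='wrist':
        return lambda P:(lambda Q:np.c_[m['fx']*Q[:,0]/Q[:,2]+m['cx'],m['fy']*Q[:,1]/Q[:,2]+m['cy']])(P@np.array(m['R']).T+np.array(m['t']))
    s=robot.read_state();R=cv2.Rodrigues(np.array(s['orientation'],float))[0];p=np.array(s['tool_pos']);T=np.array(m['mount'])
    def f(P):
        q=((P-p)@R-T[:3,3])@T[:3,:3]
        r=np.hypot(q[:,0],q[:,1]);k=np.arctan2(r,q[:,2])/np.maximum(r,1e-9)
        return np.c_[m['fx']*q[:,0]*k+m['cx'],m['fy']*q[:,1]*k+m['cy']]
    return f
def mom(h):
    m=cv2.moments(h.astype(np.float32).reshape(-1,1,2));a=m['m00']
    return np.array([m['m10']/a,m['m01']/a,m['mu20']/a/10,m['mu11']/a/10,m['mu02']/a/10])
def hull(p): return cv2.convexHull(p.astype(np.float32))[:,0]
def biggest(mask):
    n,l,st,_=cv2.connectedComponentsWithStats(mask.astype(np.uint8)); return l==1+np.argmax(st[1:,4])
def masks(cam,name,near=None):
    L=[d for d in robot.outline_of(cam,name)]
    if near is not None: L.sort(key=lambda d:np.hypot(*(np.array(d['pixel'])-near)))
    return L
def fit(name,obs,x0,zfree=True):
    """obs: list of (proj, mask); x0=(x,y,yaw)"""
    P,z=M[name]; T=[]
    for f,m in obs:
        v,u=np.nonzero(biggest(m)); c=np.r_[np.c_[u-.5,v-.5],np.c_[u+.5,v+.5],np.c_[u-.5,v+.5],np.c_[u+.5,v-.5]]
        T.append(mom(hull(c)))
    def model(x):
        c,s=np.cos(x[2]),np.sin(x[2]);return P@np.array([[c,-s,0],[s,c,0],[0,0,1]]).T+[x[0],x[1],x[3] if zfree else z]
    def res(x): return np.concatenate([mom(hull(f(model(x))))-t for (f,_),t in zip(obs,T)])
    best=min((least_squares(res,[x0[0],x0[1],x0[2]+d,z],x_scale=[.01,.01,.3,.01]) for d in(0,.8,-.8,1.57)),key=lambda r:r.cost)
    return best.x,np.sqrt(2*best.cost/(5*len(obs)))
E
python3 - <<'E'
from h import *
px={'tall_core_center':((275,316),(357,303)),'short_core_center':((320,308),(372,276)),'cube_center':((373,309),(399,243)),'prism_center':((199,286),(257,371)),'round_plate_top':((407,276),(379,219)),'square_plate_top':((227,330),(338,372)),'vee_cradle_axis':((281,274),(308,294)),'roller_rest_top':((472,273),(402,190)),'pine':((431,232),(348,192)),'coupling':((305,223),(272,252))}
m=robot.camera_model('top');R=np.array(m['R']);t=np.array(m['t']);robot.read_camera('top');robot.read_camera('scene')
pr={c:cammodel(c) for c in('top','scene')}
for n,(a,b) in px.items():
    z=M[n][1] if n in M else .02
    d=R.T@np.array([(a[0]-m['cx'])/m['fx'],(a[1]-m['cy'])/m['fy'],1]);o=-R.T@t;X=o+d*(z-o[2])/d[2]
    obs=[]
    for c,q in(('top',a),('scene',b)):
        L=masks(c,n,np.array(q))
        print(c,n,[(round(d['conf'],2),np.round(d['pixel']).tolist(),int(d['pixels'].sum())) for d in L][:4])
        if L and np.hypot(*(np.array(L[0]['pixel'])-q))<25: obs.append((pr[c],L[0]['pixels']))
    print('   rough',X.round(3))
    if n in M and obs:
        for o in ([obs] if len(obs)<2 else [obs,obs[:1],obs[1:]]):
            x,e=fit(n,o,(X[0],X[1],0),len(obs)>1 and o is obs);print('   fit',x.round(4),'rms',round(e,2))
E
```

```text
top tall_core_center [(0.58, [275.0, 318.0], 281)]
scene tall_core_center [(0.81, [358.0, 304.0], 1044), (0.29, [379.0, 222.0], 452)]
   rough [0.401 0.159 0.05 ]
   fit [0.3998 0.1596 1.57   0.0494] rms 0.43
   fit [0.4004 0.1609 0.8    0.05  ] rms 0.07
   fit [0.3986 0.159  1.6634 0.05  ] rms 0.47
top short_core_center [(0.57, [319.0, 306.0], 392)]
scene short_core_center [(0.93, [370.0, 274.0], 483), (0.17, [308.0, 296.0], 929)]
   rough [0.429 0.027 0.022]
   fit [0.4273 0.0249 0.0125 0.0229] rms 1.3
   fit [0.4288 0.0271 0.0215 0.0225] rms 0.55
   fit [0.429  0.0244 0.0239 0.0225] rms 1.7
top cube_center [(0.74, [374.0, 308.0], 308), (0.3, [431.0, 229.0], 741)]
scene cube_center [(0.75, [396.0, 243.0], 596)]
   rough [ 0.429 -0.132  0.025]
   fit [ 0.4271 -0.1325  1.57    0.0251] rms 0.27
   fit [ 0.4284 -0.1321  0.8     0.025 ] rms 0.08
   fit [ 0.426  -0.1331  0.      0.025 ] rms 0.26
top prism_center [(0.6, [196.0, 289.0], 782)]
scene prism_center [(0.78, [256.0, 369.0], 2295)]
   rough [0.49  0.395 0.02 ]
   fit [0.4902 0.3948 0.     0.02  ] rms 2.76
   fit [ 0.4902  0.3948 
[... 836 characters left out ...]
0.145 0.04 ]
   fit [  0.5298   0.149  -16.4594   0.0425] rms 0.83
   fit [0.5318 0.1521 1.5695 0.0398] rms 0.11
   fit [0.5296 0.1471 1.57   0.0398] rms 0.95
top roller_rest_top [(0.88, [469.0, 273.0], 1091)]
scene roller_rest_top [(0.74, [402.0, 191.0], 569)]
   rough [ 0.543 -0.433  0.02 ]
   fit [ 0.5432 -0.4332 -0.0017  0.0207] rms 0.84
   fit [ 0.5433 -0.4327  0.      0.02  ] rms 1.04
   fit [ 0.5431 -0.4334 -0.0026  0.02  ] rms 0.66
top pine [(0.59, [433.0, 231.0], 753)]
scene pine [(0.91, [351.0, 191.0], 562)]
   rough [ 0.668 -0.31   0.02 ]
top coupling [(0.41, [301.0, 219.0], 97), (0.52, [409.0, 275.0], 596)]
scene coupling [(0.54, [274.0, 253.0], 267)]
   rough [0.691 0.078 0.02 ]
```

```bash
python3 - <<'E'
s=open('h.py').read()
i=s.index("    best=min(")
s=s[:i]+'''    S=np.array([.01,.01,.1,.01]);B=np.array([x0[0],x0[1],x0[2],z]); g=lambda p:B+S*(p-10)
    best=min((least_squares(lambda p:res(g(p)),[10,10,10+d,10],diff_step=.01) for d in(0,4,-4)),key=lambda r:r.cost)
    return g(best.x),np.sqrt(2*best.cost/(5*len(obs)))
def plan(goal,yaw=np.pi/2):
    """shift and turn (tool axes) from the present pose to a tool-down goal; TCP goal in world"""
    s=robot.read_state();R=cv2.Rodrigues(np.array(s['orientation'],float))[0]
    c,k=np.cos(yaw),np.sin(yaw);G=np.array([[c,k,0],[k,-c,0],[0,0,-1.]])
    d=R.T@(np.array(goal)-s['tool_pos']);w=np.degrees(cv2.Rodrigues(R.T@G)[0].ravel())
    print('plan',(d*1000).round(1),'mm turn',w.round(2),'rows',max(np.linalg.norm(d)/.0625,np.linalg.norm(w)/10.7).round(1))
'''
open('h.py','w').write(s)
E
python3 - <<'E'
from h import *
X0={'short_core_center':((320,308),(372,276),.429,.027),'cube_center':((373,309),(399,243),.429,-.132),'prism_center':((199,286),(257,371),.49,.395),'square_plate_top':((227,330),(338,372),.36,.305),'vee_cradle_axis':((281,274),(308,294),.528,.145),'roller_rest_top':((472,273),(402,190),.543,-.433)}
robot.read_camera('top');robot.read_camera('scene');pr={c:cammodel(c) for c in('top','scene')}
for n,(a,b,x,y) in X0.items():
    o=[(pr[c],masks(c,n,np.array(q))[0]['pixels']) for c,q in(('top',a),('scene',b))]
    for k,zf in((o,1),(o[:1],0),(o[1:],0)):
        r,e=fit(n,k,(x,y,0),zf);print(n,r.round(4),round(e,2))
im=cv2.imread('pics/scene0.png');t=cv2.imread('pics/top0.png')
z=lambda i,x,y:cv2.resize(i[y-35:y+35,x-45:x+45],(390,300),interpolation=2)
cv2.imwrite('pics/crops.png',np.vstack([np.hstack([z(im,308,294),z(im,338,372)]),np.hstack([z(t,281,274),z(t,227,330)])]))
plan((.46,-.2,.3))
E
```

```text
Traceback (most recent call last):
IndexError: list index out of range
```

```bash
python3 - <<'E'
from h import *
im=cv2.imread('pics/scene0.png');t=cv2.imread('pics/top0.png')
z=lambda i,x,y:cv2.resize(i[y-35:y+35,x-45:x+45],(390,300),interpolation=2)
cv2.imwrite('pics/crops.png',np.vstack([np.hstack([z(im,308,294),z(im,338,372)]),np.hstack([z(t,281,274),z(t,227,330)])]))
X0={'short_core_center':((320,308),(372,276),.429,.027),'cube_center':((373,309),(399,243),.429,-.132),'prism_center':((199,286),(257,371),.49,.395),'square_plate_top':((227,330),(338,372),.36,.305),'vee_cradle_axis':((281,274),(308,294),.528,.145),'roller_rest_top':((472,273),(402,190),.543,-.433)}
robot.read_camera('top');robot.read_camera('scene');pr={c:cammodel(c) for c in('top','scene')}
for n,(a,b,x,y) in X0.items():
    o=[]
    for c,q in(('top',a),('scene',b)):
        L=[d for d in masks(c,n,np.array(q)) if np.hypot(*(np.array(d['pixel'])-q))<20]
        if L:o.append((pr[c],L[0]['pixels']))
        else: print('miss',c)
    for k,zf in((o,len(o)>1),(o[:1],0),(o[1:],0)):
        if k:
            r,e=fit(n,k,(x,y,0),zf);print(n,r.round(4),round(e,2))
plan((.46,-.2,.3))
E
```

```text
short_core_center [0.427  0.0247 0.3467 0.0275] 0.68
short_core_center [0.4291 0.0256 0.2637 0.0225] 0.13
short_core_center [0.4283 0.0182 0.3661 0.0225] 0.81
cube_center [ 0.4269 -0.1321 -0.0818  0.0261] 0.25
cube_center [ 0.4285 -0.1318  0.1485  0.025 ] 0.07
cube_center [ 0.4261 -0.1338 -0.0837  0.025 ] 0.12
prism_center [0.4894 0.3976 0.1128 0.0194] 0.59
prism_center [0.4905 0.3986 0.1263 0.02  ] 0.76
prism_center [0.4887 0.3975 0.1111 0.02  ] 0.18
square_plate_top [ 0.358   0.3085 -0.0929  0.0111] 0.18
square_plate_top [ 0.3587  0.3083 -0.622   0.012 ] 0.05
square_plate_top [ 0.3574  0.3092 -0.0799  0.012 ] 0.19
vee_cradle_axis [0.5297 0.1514 0.2061 0.0455] 0.72
vee_cradle_axis [0.5322 0.1524 0.0731 0.0398] 0.22
vee_cradle_axis [ 0.5319  0.1462 -1.3983  0.0398] 0.99
roller_rest_top [ 0.5463 -0.4368 -0.0969  0.02  ] 0.37
roller_rest_top [ 0.5482 -0.4364 -0.1009  0.02  ] 0.3
roller_rest_top [ 0.544  -0.4367 -0.098   0.02  ] 0.04
plan [ 402.6 -300.9  -81.4] mm turn [  0.     0.   -76.89] rows 8.1
```

View pics/crops.png

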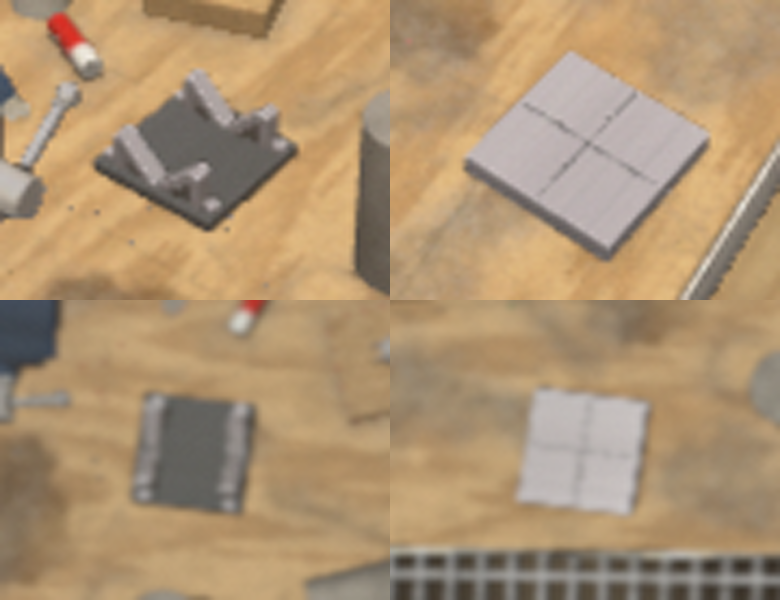

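The crops confirm the pale steel plate with the scribed cross, at top (227,330). The cradle's yokes sit left and right of its base, so its axis runs near world y, turned about −0.1 rad. I'll move to a wrist view next.

carry_out([
  [0.4, -0.3, -0.08, 0, 0, -10],
  [0.4, -0.3, -0.08, 0, 0, -20],
  [0.4, -0.3, -0.08, 0, 0, -30],
  [0.4, -0.3, -0.08, 0, 0, -40],
  [0.4, -0.3, -0.08, 0, 0, -50],
  [0.4, -0.3, -0.08, 0, 0, -60],
  [0.4, -0.3, -0.08, 0, 0, -70],
  [0.4, -0.3, -0.08, 0, 0, -77],
  [0.4, -0.3, -0.08, 0, 0, -77],
  [0.4, -0.3, -0.08, 0, 0, -77],
  [0.4, -0.3, -0.08, 0, 0, -77],
  [0.4, -0.3, -0.08, 0, 0, -77],
], jaw=0)

```text
t: 3.55
tool_pos: [0.4568, -0.2026, 0.2984]
orientation: [-2.222, -2.22, 0.0]
force: [0.5, -0.4, 0.4]
opening: 0.093
gripper_force: 0.0
```

```bash
cat >w.py <<'E'
from h import *
import sys
W={'tall_core_center':(.40,.16,0),'short_core_center':(.428,.025,.3),'cube_center':(.428,-.132,-.08),'prism_center':(.489,.398,.11),'round_plate_top':(.5325,-.2365,0),'square_plate_top':(.358,.3085,-.09),'vee_cradle_axis':(.531,.150,-.1),'roller_rest_top':(.546,-.437,-.098)}
def look(names,tag):
    f=cammodel('wrist');im=robot.read_camera('wrist')[:,:,::-1].copy()
    for n in names:
        c=f(np.array([[W[n][0],W[n][1],M[n][1]]]))[0]
        L=masks('wrist',n,c)
        if not L: print(n,'miss');continue
        d=L[0];b=np.nonzero(d['pixels']);edge=min(b[0].min(),b[1].min(),479-b[0].max(),639-b[1].max())
        print(n,'conf',round(d['conf'],2),'px',np.round(d['pixel']),'pred',c.round(),'edge',edge,end=' ')
        r,e=fit(n,[(f,d['pixels'])],W[n],False);print(r[:3].round(4),'rms',round(e,2))
        cs,_=cv2.findContours(d['pixels'].astype(np.uint8),0,1);cv2.drawContours(im,cs,-1,(0,255,0),1)
    cv2.imwrite(f'pics/{tag}.png',im)
E
python3 - <<'E'
from w import *
s=robot.read_state();print(s['t'],s['tool_pos'],s['orientation'],s['opening'])
look(['cube_center','round_plate_top','roller_rest_top','short_core_center'],'w1')
plan((.46,.2,.3))
E
```

```text
3.55 [ 0.45682237 -0.20262469  0.29835383] [-2.22195785e+00 -2.22034724e+00  4.41535019e-04] 0.09302630711071323
cube_center conf 0.82 px [293. 148.] pred [296. 143.] edge 124 [ 0.4262 -0.1349 -1.7866] rms 0.19
round_plate_top conf 0.98 px [378. 230.] pred [381. 227.] edge 197 [ 0.5322 -0.24   -3.1061] rms 0.54
roller_rest_top conf 0.85 px [382. 337.] pred [383. 363.] edge 110 [ 0.5586 -0.4366  0.3943] rms 15.62
short_core_center conf 0.57 px [295.  25.] pred [296.  16.] edge 0 [0.4303 0.0144 0.509 ] rms 7.08
plan [401.9   3.   -1.4] mm turn [ 0.   -0.    0.05] rows 6.4
```

View pics/w1.png

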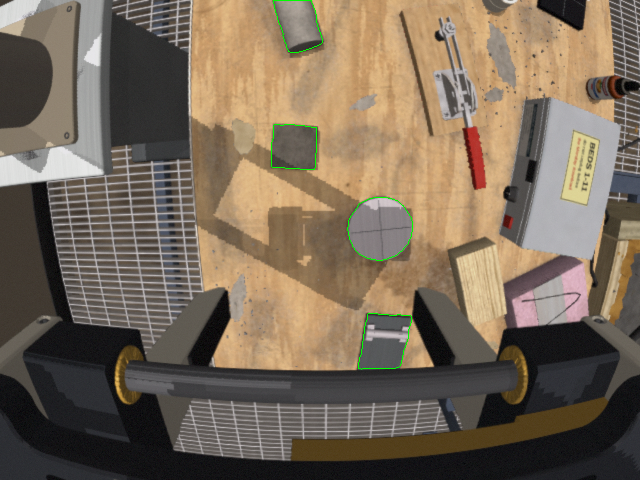

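The wrist view shows the cube at (295,147), the round plate with its cross at (380,230), the roller rest partly hidden by the gripper at (385,340), and the short core cut off at the top edge. I'll grasp the cube first.

carry_out([
  [0.069, -0.03, 0.06, 0, 0, 6],
  [0.069, -0.03, 0.12, 0, 0, 6],
  [0.069, -0.03, 0.18, 0, 0, 6],
  [0.069, -0.03, 0.22, 0, 0, 6],
  [0.069, -0.03, 0.26, 0, 0, 6],
  [0.069, -0.03, 0.285, 0, 0, 6],
  [0.069, -0.03, 0.285, 0, 0, 6],
  [0.069, -0.03, 0.285, 0, 0, 6],
])

```text
t: 4.8
tool_pos: [0.4283, -0.1329, 0.0149]
orientation: [2.332, 2.103, 0.001]
force: [0.2, -0.5, 0.7]
opening: 0.093
gripper_force: 0.0
```

carry_out([
  [0, 0, 0, 0, 0, 0],
  [0, 0, 0, 0, 0, 0],
  [0, 0, 0, 0, 0, 0],
  [0, 0, 0, 0, 0, 0],
  [0, 0, 0, 0, 0, 0],
  [0, 0, 0, 0, 0, 0],
], jaw=255, force=25)

```text
t: 5.55
tool_pos: [0.4274, -0.1324, 0.0136]
orientation: [-2.332, -2.104, 0.0]
force: [-1.2, 1.2, 2.1]
opening: 0.05
gripper_force: 24.9
```

carry_out([
  [0, 0, -0.06, 0, 0, 0],
  [0, 0, -0.12, 0, 0, 0],
  [0.03, 0, -0.18, 0, 0, 0],
  [0.08, 0, -0.22, 0, 0, 0],
  [0.13, 0, -0.26, 0, 0, 0],
  [0.18, 0, -0.29, 0, 0, 0],
  [0.24, 0, -0.29, 0, 0, 0],
  [0.3, 0, -0.29, 0, 0, 0],
  [0.33, 0, -0.29, 0, 0, 0],
  [0.33, 0, -0.29, 0, 0, 0],
  [0.33, 0, -0.29, 0, 0, 0],
])

```text
t: 6.92
tool_pos: [0.4611, 0.1952, 0.303]
orientation: [-2.332, -2.104, 0.002]
force: [-0.2, 0.4, -2.5]
opening: 0.05
gripper_force: 24.9
```

```bash
python3 - <<'E'
from w import *
s=robot.read_state();print(s['t'],s['tool_pos'],s['orientation'],s['opening'])
look(['tall_core_center','short_core_center','prism_center','square_plate_top','vee_cradle_axis'],'w2')
plan((.358,.3085,.1),np.pi/2-.09)
E
```

```text
6.925 [0.46111309 0.1952476  0.30297786] [-2.33229986e+00 -2.10448249e+00  2.21605622e-03] 0.04995893565388624
tall_core_center conf 0.75 px [266. 241.] pred [273. 240.] edge 204 [ 0.3984  0.1612 -1.3924] rms 2.02
short_core_center miss
prism_center conf 0.93 px [333.  51.] pred [327.  35.] edge 0 [0.4921 0.3915 0.2076] rms 23.08
square_plate_top conf 0.63 px [233. 122.] pred [228. 120.] edge 89 [0.3586 0.3064 2.0952] rms 0.57
vee_cradle_axis conf 0.8 px [382. 226.] pred [382. 235.] edge 198 [ 0.5325  0.1491 -2.4041] rms 1.0
plan [ 102.1 -114.9  203.8] mm turn [ 0.02 -0.01 -0.81] rows 4.1
```

View pics/w2.png

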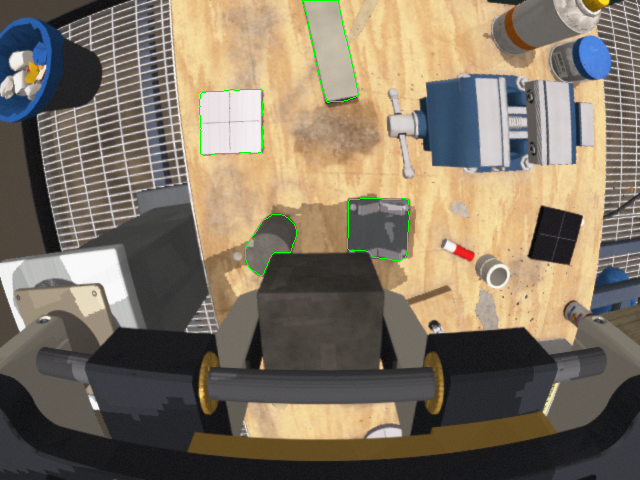

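The view shows the square plate at (231,121), the cradle with its yokes at (379,229), the prism cut off at the top, and the tall core at (270,243) with the held cube below it. I'll place the cube now.

carry_out([
  [0.05, -0.05, 0, 0, 0, -0.8],
  [0.102, -0.09, 0.03, 0, 0, -0.8],
  [0.102, -0.115, 0.09, 0, 0, -0.8],
  [0.102, -0.115, 0.15, 0, 0, -0.8],
  [0.102, -0.115, 0.21, 0, 0, -0.8],
  [0.102, -0.115, 0.25, 0, 0, -0.8],
  [0.102, -0.115, 0.265, 0, 0, -0.8],
  [0.102, -0.115, 0.272, 0, 0, -0.8],
  [0.102, -0.115, 0.276, 0, 0, -0.8],
  [0.102, -0.115, 0.276, 0, 0, -0.8],
  [0.102, -0.115, 0.276, 0, 0, -0.8],
])

```text
t: 8.6
tool_pos: [0.3583, 0.3096, 0.0289]
orientation: [2.318, 2.12, 0.003]
force: [0.2, -0.6, -2.8]
opening: 0.0498
gripper_force: 24.9
```

carry_out([
  [0, 0, 0.002, 0, 0, 0],
  [0, 0, 0.003, 0, 0, 0],
  [0, 0, 0.003, 0, 0, 0],
])

```text
t: 8.98
tool_pos: [0.3579, 0.3093, 0.0257]
orientation: [2.318, 2.121, 0.001]
force: [-2.4, -2.3, 6.6]
opening: 0.05
gripper_force: 24.9
```

carry_out([
  [0, 0, 0, 0, 0, 0],
  [0, 0, 0, 0, 0, 0],
  [0, 0, 0, 0, 0, 0],
  [0, 0, 0, 0, 0, 0],
  [0, 0, -0.05, 0, 0, 0],
  [0, 0, -0.1, 0, 0, 0],
  [0, 0, -0.15, 0, 0, 0],
  [0, 0, -0.2, 0, 0, 0],
  [0, 0, -0.2, 0, 0, 0],
], jaw=0)

```text
t: 10.1
tool_pos: [0.3597, 0.3106, 0.2298]
orientation: [2.317, 2.12, 0.014]
force: [0.2, -0.9, -0.2]
opening: 0.0931
gripper_force: 0.0
```

```bash
python3 - <<'E'
from w import *
s=robot.read_state();print(s['t'],s['tool_pos'],s['orientation'],s['opening'])
look(['prism_center','square_plate_top'],'w3')
for n,q in (('cube_center',(338,355)),('prism_center',(257,371))):
    robot.read_camera('scene');L=masks('scene',n,np.array(q));print([(d['conf'],d['pixel']) for d in L])
plan((.489,.398,.15),np.pi/2+.11)
E
```

```text
10.1 [0.35973783 0.31059575 0.22983114] [2.31700427 2.11978129 0.01384307] 0.09308260270549322
prism_center conf 0.93 px [438. 126.] pred [437. 122.] edge 46 [0.4914 0.3944 0.0998] rms 1.01
square_plate_top conf 0.91 px [322. 192.] pred [318. 215.] edge 178 [0.3588 0.3066 0.2991] rms 0.22
[(0.75, [337.1, 359.1])]
[(0.76, [257.1, 372.6]), (0.18, [306.6, 294.9])]
plan [101.  124.   72.5] mm turn [ -0.14   0.09 -11.39] rows 2.8
```

View pics/w3.png

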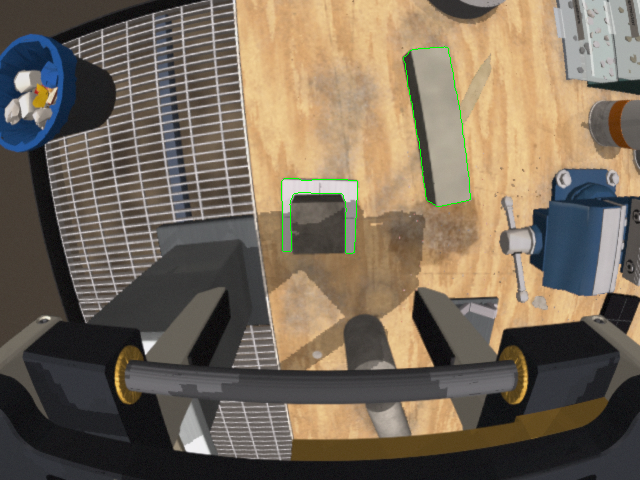

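The cube is centred and squared on the steel plate at (320,222), and the prism shows whole at (437,126). The prism is next.

carry_out([
  [0.04, 0.05, 0.02, 0, 0, -6],
  [0.08, 0.1, 0.05, 0, 0, -11],
  [0.099, 0.125, 0.09, -0.1, 0, -11],
  [0.099, 0.125, 0.14, -0.1, 0, -11],
  [0.099, 0.125, 0.18, -0.1, 0, -11],
  [0.099, 0.125, 0.21, -0.1, 0, -11],
  [0.099, 0.125, 0.22, -0.1, 0, -11],
  [0.099, 0.125, 0.22, -0.1, 0, -11],
  [0.099, 0.125, 0.22, -0.1, 0, -11],
])

```text
t: 11.58
tool_pos: [0.4919, 0.3973, 0.0065]
orientation: [2.103, 2.332, 0.006]
force: [0.2, 0.9, 0.6]
opening: 0.0929
gripper_force: 0.0
```

carry_out([
  [0, 0, 0, 0, 0, 0],
  [0, 0, 0, 0, 0, 0],
  [0, 0, 0, 0, 0, 0],
  [0, 0, 0, 0, 0, 0],
  [0, 0, 0, 0, 0, 0],
  [0, 0, 0, 0, 0, 0],
  [0, 0, 0, 0, 0, 0],
], jaw=255, force=45)

```text
t: 12.45
tool_pos: [0.4905, 0.3965, 0.0045]
orientation: [2.103, 2.332, 0.001]
force: [0.0, -0.2, 1.0]
opening: 0.0397
gripper_force: 45.0
```

carry_out([
  [0, 0, -0.06, 0, 0, 0],
  [0, 0, -0.12, 0, 0, 0],
  [0, 0, -0.18, 0, 0, 0],
  [-0.04, -0.002, -0.22, 0, 0, 1],
  [-0.1, -0.004, -0.24, 0, 0, 3],
  [-0.16, -0.006, -0.24, 0, 0, 5],
  [-0.22, -0.008, -0.24, 0, 0, 7],
  [-0.28, -0.01, -0.24, 0, 0, 9],
  [-0.34, -0.013, -0.24, 0, 0, 11],
  [-0.4, -0.015, -0.24, 0, 0, 11.5],
  [-0.46, -0.017, -0.24, 0, 0, 11.5],
  [-0.52, -0.02, -0.24, 0, 0, 11.5],
])

```text
t: 13.95
tool_pos: [0.5233, -0.1246, 0.2439]
orientation: [2.327, 2.11, 0.001]
force: [1.6, 0.5, -4.2]
opening: 0.0396
gripper_force: 45.0
```

```bash
python3 - <<'E'
from w import *
s=robot.read_state();print(s['t'],s['tool_pos'],s['force'],s['opening'])
look(['round_plate_top'],'w4')
plan((.546,-.4365,.13),np.pi/2-.098)
E
```

```text
13.95 [ 0.5233414  -0.12462659  0.24385324] [ 1.56211784  0.48122448 -4.22883731] 0.039611689322614725
round_plate_top miss
plan [-303.7   54.8  114.2] mm turn [ 0.    0.12 -0.33] rows 5.3
```

carry_out([
  [-0.06, 0.011, 0, 0, 0, -0.3],
  [-0.12, 0.022, 0, 0, 0, -0.3],
  [-0.18, 0.033, 0.02, 0, 0, -0.3],
  [-0.24, 0.044, 0.06, 0, 0, -0.3],
  [-0.28, 0.055, 0.1, 0, 0, -0.3],
  [-0.304, 0.055, 0.13, 0, 0, -0.3],
  [-0.304, 0.055, 0.16, 0, 0, -0.3],
  [-0.304, 0.055, 0.18, 0, 0, -0.3],
  [-0.304, 0.055, 0.2, 0, 0, -0.3],
  [-0.304, 0.055, 0.21, 0, 0, -0.3],
  [-0.304, 0.055, 0.215, 0, 0, -0.3],
  [-0.304, 0.055, 0.215, 0, 0, -0.3],
])

```text
t: 15.55
tool_pos: [0.5499, -0.4308, 0.0303]
orientation: [2.32, 2.115, 0.002]
force: [0.9, -0.8, -3.5]
opening: 0.0396
gripper_force: 45.0
```

```bash
python3 - <<'E'
from w import *
s=robot.read_state();print(s['t'],s['tool_pos'],s['force'],s['opening'])
plan((.546,-.4365,.0248),np.pi/2-.098)
im=robot.read_camera('scene')[:,:,::-1];cv2.imwrite('pics/s5.png',cv2.resize(im[140:240,340:470],None,fx=5,fy=5,interpolation=2))
E
```

```text
15.55 [ 0.54985115 -0.43075118  0.03029816] [ 0.88178225 -0.80012986 -3.51657266] 0.03961767088948163
plan [-6.1 -3.3  5.5] mm turn [0.14 0.01 0.34] rows 0.1
```

View pics/s5.png

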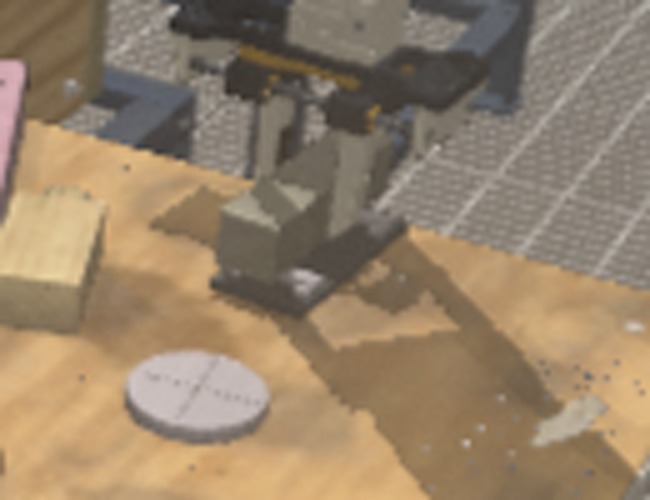

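The prism is held just above the roller rest, lined up with its base, at scene px (402,190). The pine and round plate are clear. I'll correct by a few mm, lower and release.

carry_out([
  [-0.006, -0.003, 0, 0, 0, 0.3],
  [-0.006, -0.003, 0.002, 0, 0, 0.3],
  [-0.006, -0.003, 0.004, 0, 0, 0.3],
  [-0.006, -0.003, 0.006, 0, 0, 0.3],
  [-0.006, -0.003, 0.006, 0, 0, 0.3],
  [-0.006, -0.003, 0.006, 0, 0, 0.3],
])

```text
t: 16.35
tool_pos: [0.5461, -0.4365, 0.0245]
orientation: [2.326, 2.11, 0.002]
force: [-3.1, 2.4, 4.9]
opening: 0.0398
gripper_force: 45.0
```

carry_out([
  [0, 0, 0, 0, 0, 0],
  [0, 0, 0, 0, 0, 0],
  [0, 0, 0, 0, 0, 0],
  [0, 0, 0, 0, 0, 0],
  [0, 0, -0.05, 0, 0, 0],
  [0, 0, -0.11, 0, 0, 0],
  [0.05, -0.03, -0.15, 0, 0, 0],
  [0.1, -0.06, -0.18, 0, 0, 0],
  [0.15, -0.08, -0.21, 0, 0, 0],
  [0.2, -0.1, -0.23, 0, 0, 0],
  [0.26, -0.12, -0.24, 0, 0, 0],
  [0.32, -0.148, -0.25, 0, 0, 0],
], jaw=0)

```text
t: 17.85
tool_pos: [0.4325, -0.1121, 0.2728]
orientation: [2.326, 2.108, 0.004]
force: [0.3, 1.0, 0.5]
opening: 0.0932
gripper_force: 0.0
```

carry_out([
  [0, 0, 0, 0, 0, 0],
  [0, 0, 0, 0, 0, 0],
])

```text
t: 18.1
tool_pos: [0.4331, -0.1139, 0.2721]
orientation: [2.324, 2.11, 0.002]
force: [0.8, -0.2, 0.6]
opening: 0.0926
gripper_force: 0.0
```

```bash
python3 - <<'E'
from w import *
s=robot.read_state();print(s['t'],s['tool_pos'],s['orientation'],s['opening'])
look(['tall_core_center','short_core_center','vee_cradle_axis'],'w6')
robot.read_camera('scene');robot.read_camera('top')
for z in(1,):
    o=[]
    for c,q in(('top',(472,273)),('scene',(402,185))):
        L=[d for d in masks(c,'prism_center',np.array(q)) if np.hypot(*(np.array(d['pixel'])-q))<25]
        if L:o.append((cammodel(c),L[0]['pixels']))
    if o:
        print('prism placed',len(o),fit('prism_center',o,(.546,-.436,-.1),len(o)>1))
plan((.428,.025,.15),np.pi/2+.3)
E
```

```text
18.1 [ 0.43313311 -0.11390822  0.27212062] [2.32448056 2.10983519 0.00237617] 0.09264321181152951
tall_core_center conf 0.58 px [270.   0.] pred [264. -31.] edge 0 [ 0.4029  0.1073 -1.4726] rms 16.89
short_core_center conf 0.9 px [303.  84.] pred [303.  84.] edge 45 [0.4281 0.0242 0.2699] rms 0.38
vee_cradle_axis conf 0.9 px [385.   6.] pred [386. -29.] edge 0 [0.5315 0.1226 2.1956] rms 13.07
prism placed 2 (array([ 0.54590261, -0.43248907, -0.08933872,  0.04075803]), np.float64(0.269388852752689))
plan [138.1 -18.6 121.5] mm turn [ 6.000e-02 -1.000e-02 -2.284e+01] rows 3.0
```

View pics/w6.png

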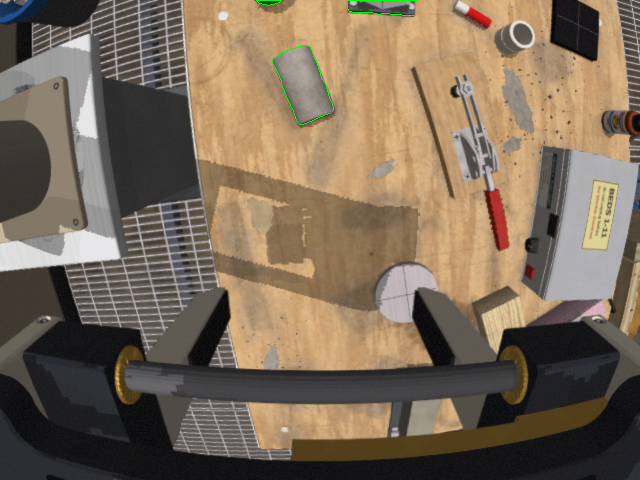

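The short core lies at (303,85), matching the earlier fits, and the prism sits on its rollers within about 4 mm. I'll grasp the short core.

carry_out([
  [0.05, -0.006, 0.04, 0, 0, -10],
  [0.1, -0.012, 0.08, 0, 0, -20],
  [0.137, -0.018, 0.12, 0, 0, -21],
  [0.137, -0.018, 0.17, 0, 0, -21],
  [0.137, -0.018, 0.21, 0, 0, -21],
  [0.137, -0.018, 0.24, 0, 0, -21],
  [0.137, -0.018, 0.26, 0, 0, -21],
  [0.137, -0.018, 0.266, 0, 0, -21],
  [0.137, -0.018, 0.266, 0, 0, -21],
  [0.137, -0.018, 0.266, 0, 0, -21],
])

```text
t: 19.75
tool_pos: [0.4298, 0.0242, 0.0069]
orientation: [1.902, 2.497, 0.003]
force: [-0.5, -0.7, -0.4]
opening: 0.093
gripper_force: 0.0
```

carry_out([
  [0, 0, 0, 0, 0, 0],
  [0, 0, 0, 0, 0, 0],
  [0, 0, 0, 0, 0, 0],
  [0, 0, 0, 0, 0, 0],
  [0, 0, 0, 0, 0, 0],
  [0, 0, 0, 0, 0, 0],
], jaw=255, force=35)

```text
t: 20.5
tool_pos: [0.4287, 0.0244, 0.0058]
orientation: [1.903, 2.498, 0.002]
force: [0.2, -0.9, 0.3]
opening: 0.0442
gripper_force: 35.0
```

```bash
python3 - <<'E'
from w import *
s=robot.read_state();print(s['t'],s['tool_pos'],s['force'],s['opening'])
plan((.5315,.150,.2),np.pi/2-.1)
E
```

```text
20.5 [0.42871926 0.02437371 0.00582684] [ 0.22887371 -0.86185147  0.30678283] 0.04416357981014243
plan [  93.7  132.8 -194. ] mm turn [9.000e-02 1.000e-02 2.114e+01] rows 4.0
```

carry_out([
  [0, 0, -0.06, 0, 0, 0],
  [0, 0, -0.12, 0, 0, 4],
  [0.01, 0.03, -0.17, 0, 0, 10],
  [0.02, 0.07, -0.21, 0, 0, 16],
  [0.03, 0.11, -0.24, 0, 0, 21],
  [0.03, 0.11, -0.24, 0, 0, 21],
  [0.03, 0.11, -0.24, 0, 0, 21],
  [0.03, 0.11, -0.24, 0, 0, 21],
])

```text
t: 21.5
tool_pos: [0.525, 0.0821, 0.2444]
orientation: [-2.327, -2.11, 0.002]
force: [-0.3, 0.2, -3.0]
opening: 0.0443
gripper_force: 35.0
```

```bash
python3 - <<'E'
from w import *
s=robot.read_state();print(s['t'],s['tool_pos'],s['force'],s['opening'])
f=cammodel('wrist');im=robot.read_camera('wrist')
# rectified view of the plane at yoke-tip height, 0.25 mm/px: up = +x, left = +y
for z,nm in((.032,'v32'),):
    u,v=np.meshgrid(np.arange(600),np.arange(600))
    P=np.c_[(.5315+(300-v)*.00025).ravel(),(.150+(300-u)*.00025).ravel(),np.full(360000,z)]
    q=f(P).astype(np.float32).reshape(600,600,2)
    cv2.imwrite(f'pics/{nm}.png',cv2.remap(im,q[:,:,0],q[:,:,1],1)[:,:,::-1])
plan((.5315,.150,.03),np.pi/2-.1)
look(['vee_cradle_axis'],'w7')
E
```

```text
21.5 [0.52500762 0.08205803 0.24441867] [-0.25174865  0.24268888 -2.98776159] 0.044300606043288414
plan [ 68.3  -0.3 214.8] mm turn [-0.02  0.01  0.13] rows 3.6
vee_cradle_axis conf 0.61 px [320. 146.] pred [320. 147.] edge 110 [ 0.5305  0.1494 -2.0413] rms 0.68
```

View pics/v32.png

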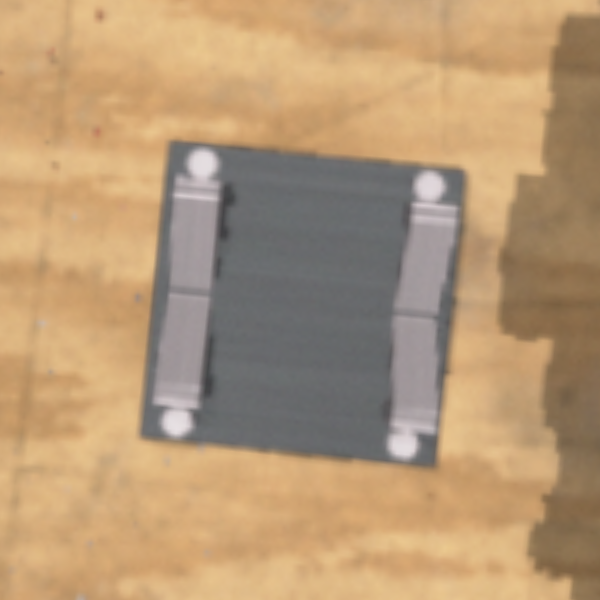

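The rectified view shows the cradle turned −0.1 rad, with the yoke tips centred at (306,306). That puts the rest point at (0.530, 0.149).

carry_out([
  [0.04, -0.001, 0.0, 0, 0, 0],
  [0.067, -0.002, 0.04, 0, 0, 0],
  [0.067, -0.002, 0.09, 0, 0, 0],
  [0.067, -0.002, 0.13, 0, 0, 0],
  [0.067, -0.002, 0.16, 0, 0, 0],
  [0.067, -0.002, 0.19, 0, 0, 0],
  [0.067, -0.002, 0.205, 0, 0, 0],
  [0.067, -0.002, 0.212, 0, 0, 0],
  [0.067, -0.002, 0.215, 0, 0, 0],
  [0.067, -0.002, 0.215, 0, 0, 0],
  [0.067, -0.002, 0.215, 0, 0, 0],
])

```text
t: 23.02
tool_pos: [0.5321, 0.1495, 0.032]
orientation: [2.326, 2.109, 0.004]
force: [-0.3, -0.9, -2.6]
opening: 0.0446
gripper_force: 35.0
```

```bash
python3 - <<'E'
from w import *
s=robot.read_state();print(s['t'],s['tool_pos'],s['force'],s['opening'])
plan((.530,.149,.0231),np.pi/2-.1)
E
```

```text
23.025 [0.53211237 0.14953546 0.03203439] [-0.2924588  -0.85283916 -2.58682354] 0.04456011513330337
plan [-0.7 -2.1  8.9] mm turn [ 0.19 -0.04  0.14] rows 0.1
```

carry_out([
  [0, -0.001, 0.002, 0, 0, 0],
  [0, -0.001, 0.004, 0, 0, 0],
  [0, -0.001, 0.006, 0, 0, 0],
  [0, -0.001, 0.007, 0, 0, 0],
  [0, -0.001, 0.007, 0, 0, 0],
  [0, -0.001, 0.007, 0, 0, 0],
])

```text
t: 23.78
tool_pos: [0.5304, 0.1495, 0.0241]
orientation: [2.326, 2.11, 0.002]
force: [-0.3, -0.4, -2.5]
opening: 0.0446
gripper_force: 35.0
```

carry_out([
  [0, 0, 0, 0, 0, 0],
  [0, 0, 0, 0, 0, 0],
  [0, 0, 0, 0, 0, 0],
  [0, 0, 0, 0, 0, 0],
  [0, 0, -0.05, 0, 0, 0],
  [0, 0, -0.11, 0, 0, 0],
  [0, 0, -0.17, 0, 0, 0],
  [-0.001, -0.04, -0.19, 0, 0, 0],
  [-0.002, -0.09, -0.19, 0, 0, 0],
  [-0.003, -0.131, -0.19, 0, 0, 0],
  [-0.003, -0.131, -0.19, 0, 0, 0],
  [-0.003, -0.131, -0.19, 0, 0, 0],
], jaw=0)

```text
t: 25.28
tool_pos: [0.4, 0.1593, 0.2142]
orientation: [2.326, 2.109, 0.004]
force: [-0.0, 0.6, -0.2]
opening: 0.0932
gripper_force: 0.0
```

```bash
python3 - <<'E'
from w import *
s=robot.read_state();print(s['t'],s['tool_pos'],s['force'],s['opening'])
plan((.3995,.160,.042),np.pi/2-.1)
robot.read_camera('scene');robot.read_camera('top');robot.read_camera('wrist')
for n,q in(('tall_core_center',((275,316),(357,303))),('short_core_center',((280,272),(308,288)))):
  for c,p in zip(('top','scene'),q):
    L=masks(c,n,np.array(p));print(n,c,[(d['conf'],d['pixel']) for d in L])
    if L: print(fit(n,[(cammodel(c),L[0]['pixels'])],(.4,.16,0) if 'tall' in n else (.53,.149,-.1),False))
im=robot.read_camera('scene')[:,:,::-1];cv2.imwrite('pics/s8.png',cv2.resize(im[200:340,240:420],None,fx=4,fy=4,interpolation=2))
E
```

```text
25.275 [0.39998692 0.15931423 0.21424271] [-0.02160223  0.61630511 -0.22649565] 0.0932229493192375
plan [  0.5  -1.1 172.2] mm turn [ 0.18 -0.03  0.15] rows 2.8
tall_core_center top []
tall_core_center scene [(0.84, [357.5, 301.0]), (0.7, [306.0, 283.1])]
(array([0.39852857, 0.15950762, 2.24903515, 0.05      ]), np.float64(0.31170355118149146))
short_core_center top [(0.73, [284.4, 267.8]), (0.69, [429.9, 233.0])]
(array([ 0.53924328,  0.14810733, -0.32616738,  0.0225    ]), np.float64(0.3479245513122064))
short_core_center scene [(0.98, [304.7, 283.5])]
(array([ 0.54110668,  0.13491709, -0.11600444,  0.0225    ]), np.float64(0.3008620244038154))
```

View pics/s8.png

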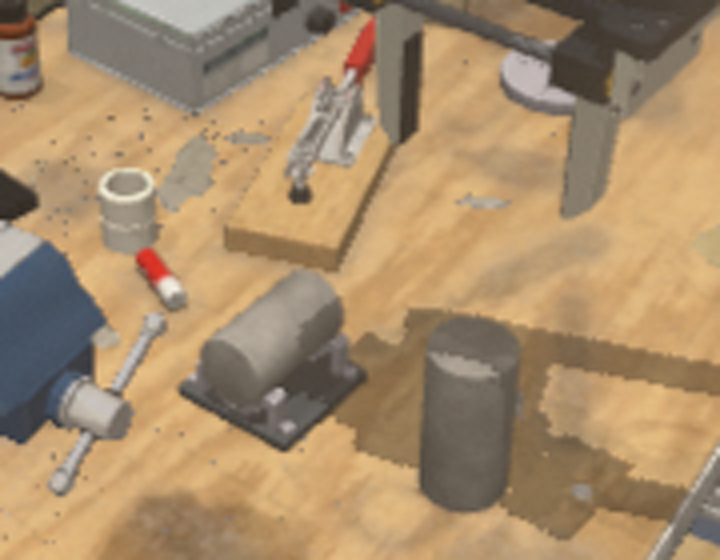

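The short core is seated in the V at scene px (306,283), and the tall core stands at (357,303) between the open fingers. Grasping it now.

carry_out([
  [0, -0.001, 0.06, 0, 0, 0],
  [0, -0.001, 0.11, 0, 0, 0],
  [0, -0.001, 0.15, 0, 0, 0],
  [0, -0.001, 0.17, 0, 0, 0],
  [0, -0.001, 0.17, 0, 0, 0],
  [0, -0.001, 0.17, 0, 0, 0],
])

```text
t: 26.42
tool_pos: [0.3995, 0.1595, 0.0449]
orientation: [2.326, 2.109, 0.004]
force: [0.2, 0.2, 0.9]
opening: 0.0929
gripper_force: 0.0
```

carry_out([
  [0, 0, 0, 0, 0, 0],
  [0, 0, 0, 0, 0, 0],
  [0, 0, 0, 0, 0, 0],
  [0, 0, 0, 0, 0, 0],
  [0, 0, 0, 0, 0, 0],
  [0, 0, 0, 0, 0, 0],
], jaw=255, force=40)

```text
t: 27.18
tool_pos: [0.3989, 0.1594, 0.0439]
orientation: [2.326, 2.11, 0.003]
force: [0.2, 0.5, -0.1]
opening: 0.0497
gripper_force: 40.0
```

```bash
python3 - <<'E'
from w import *
s=robot.read_state();print(s['t'],s['tool_pos'],s['force'],s['opening'])
plan((.5325,-.2375,.2),np.pi/2-.1)
E
```

```text
27.175 [0.39885038 0.15939398 0.04394256] [ 0.21089046  0.48400149 -0.12640181] 0.049705722583620854
plan [-382.   172.  -155.8] mm turn [ 0.12 -0.02  0.14] rows 7.2
```

carry_out([
  [0, 0, -0.06, 0, 0, 0],
  [0, 0, -0.12, 0, 0, 0],
  [-0.04, 0.018, -0.156, 0, 0, 0],
  [-0.09, 0.04, -0.156, 0, 0, 0],
  [-0.145, 0.065, -0.156, 0, 0, 0],
  [-0.2, 0.09, -0.156, 0, 0, 0],
  [-0.255, 0.115, -0.156, 0, 0, 0],
  [-0.31, 0.14, -0.156, 0, 0, 0],
  [-0.35, 0.158, -0.156, 0, 0, 0],
  [-0.382, 0.172, -0.156, 0, 0, 0],
  [-0.382, 0.172, -0.12, 0, 0, 0],
  [-0.382, 0.172, -0.08, 0, 0, 0],
])

```text
t: 28.68
tool_pos: [0.5324, -0.2382, 0.1227]
orientation: [2.328, 2.109, 0.002]
force: [0.7, -0.9, -3.9]
opening: 0.0496
gripper_force: 40.0
```

carry_out([
  [0, 0, 0.03, 0, 0, 0],
  [0, 0, 0.05, 0, 0, 0],
  [0, 0, 0.06, 0, 0, 0],
  [0, 0, 0.06, 0, 0, 0],
  [0, 0, 0.06, 0, 0, 0],
])

```text
t: 29.3
tool_pos: [0.5336, -0.2381, 0.0655]
orientation: [2.325, 2.108, 0.003]
force: [1.5, 0.1, -2.8]
opening: 0.0499
gripper_force: 40.0
```

```bash
python3 - <<'E'
from w import *
s=robot.read_state();print(s['t'],s['tool_pos'],s['force'],s['opening'])
plan((.5325,-.238,.056),np.pi/2-.1)
im=robot.read_camera('scene')[:,:,::-1];cv2.imwrite('pics/s9.png',cv2.resize(im[140:240,320:450],None,fx=5,fy=5,interpolation=2))
E
```

```text
29.3 [ 0.53358092 -0.23807597  0.06552   ] [ 1.53176147  0.10321179 -2.78046227] 0.04993591914266725
plan [-0.  -1.1  9.5] mm turn [0.22 0.04 0.14] rows 0.2
```

View pics/s9.png

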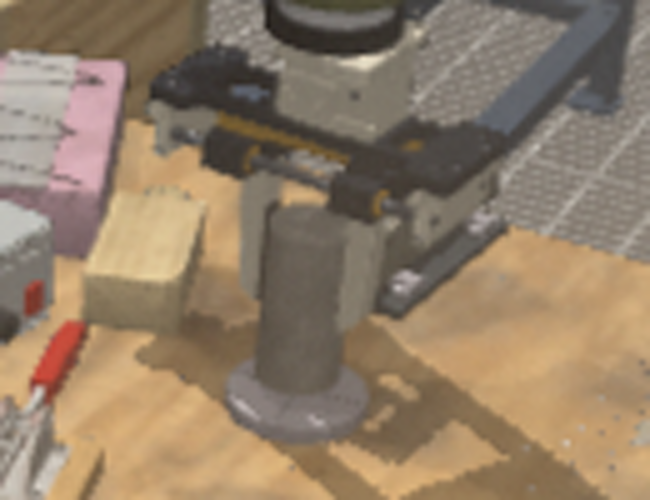

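The core is held upright just above the middle of the round plate, at scene px (379,213). Lowering it.

carry_out([
  [0, 0, 0.003, 0.2, 0, 0],
  [0, -0.001, 0.006, 0.2, 0, 0],
  [0, -0.001, 0.007, 0.2, 0, 0],
  [0, -0.001, 0.008, 0.2, 0, 0],
  [0, -0.001, 0.008, 0.2, 0, 0],
  [0, -0.001, 0.008, 0.2, 0, 0],
])

```text
t: 30.1
tool_pos: [0.5316, -0.2375, 0.056]
orientation: [-2.326, -2.11, 0.002]
force: [0.6, 0.0, -4.4]
opening: 0.0496
gripper_force: 40.0
```

Nominally at contact, though the force doesn't show it yet. I'll go down 1 mm more.

carry_out([
  [0, 0, 0.001, 0, 0, 0],
  [0, 0, 0.001, 0, 0, 0],
  [0, 0, 0.001, 0, 0, 0],
])

```text
t: 30.48
tool_pos: [0.5318, -0.2376, 0.0559]
orientation: [-2.326, -2.11, 0.002]
force: [-3.8, 2.2, 5.5]
opening: 0.0498
gripper_force: 40.0
```

carry_out([
  [0, 0, 0, 0, 0, 0],
  [0, 0, 0, 0, 0, 0],
  [0, 0, 0, 0, 0, 0],
  [0, 0, 0, 0, 0, 0],
  [0, 0, 0, 0, 0, 0],
  [0, 0, -0.04, 0, 0, 0],
  [0, 0, -0.1, 0, 0, 0],
  [0, 0, -0.16, 0, 0, 0],
  [0, 0, -0.22, 0, 0, 0],
  [0.05, -0.04, -0.24, 0, 0, 0],
  [0.1, -0.06, -0.24, 0, 0, 0],
  [0.1, -0.06, -0.24, 0, 0, 0],
], jaw=0)

```text
t: 31.98
tool_pos: [0.4816, -0.1294, 0.2962]
orientation: [-2.323, -2.114, -0.001]
force: [-0.8, -1.1, -0.4]
opening: 0.0929
gripper_force: 0.0
```

```bash
python3 - <<'E'
from w import *
s=robot.read_state();print(s['t'],s['tool_pos'],s['force'],s['opening'])
G={'tall_core_center':((408,275),(379,200),.5325,-.2375,.062,0),'cube_center':((227,330),(338,355),.358,.309,.037,-.09),'short_core_center':((281,270),(305,283),.530,.149,.0398,-.1),'prism_center':((472,273),(402,185),.546,-.436,.04,-.1)}
for c in('top','scene'): robot.read_camera(c)
for n,(a,b,x,y,z,w) in G.items():
    o=[];M[n]=(M[n][0],z)
    for c,q in(('top',a),('scene',b)):
        L=[d for d in masks(c,n,np.array(q)) if np.hypot(*(np.array(d['pixel'])-q))<25]
        if L:o.append((cammodel(c),L[0]['pixels']))
    print(n,len(o))
    if o:
        r,e=fit(n,o,(x,y,w),len(o)>1);print(r.round(4),'want',(x,y,w,z),round(e,2))
im=robot.read_camera('scene')[:,:,::-1];cv2.imwrite('pics/s10.png',cv2.resize(im[150:420,220:460],(533,600),interpolation=2))
E
```

```text
31.975 [ 0.48163967 -0.12944876  0.29622693] [-0.76275342 -1.0915744  -0.43938161] 0.09294186276628243
tall_core_center 1
[ 0.5318 -0.2385  0.3906  0.062 ] want (0.5325, -0.2375, 0, 0.062) 0.64
cube_center 2
[ 0.3578  0.3092 -0.1046  0.0372] want (0.358, 0.309, -0.09, 0.037) 0.29
short_core_center 2
[ 0.5309  0.1517 -0.0913  0.0395] want (0.53, 0.149, -0.1, 0.0398) 0.32
prism_center 2
[ 0.5445 -0.4337 -0.0696  0.0445] want (0.546, -0.436, -0.1, 0.04) 0.54
```

View pics/s10.png

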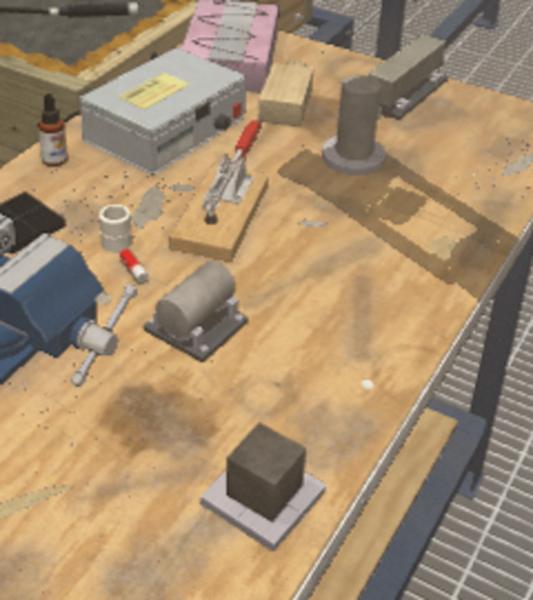

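All four specimens are in place within tolerance: the cube at (265,475) in the crop, the short core at (197,300), the tall core at (357,118) and the prism on its rollers at (410,72). The pine and coupling haven't moved, and the arm is clear.

```bash
python3 -c "
from plant import robot
print(robot.close_job())"
```

```text
the job is handed in; nothing more can be done
None
```

I placed all four specimens on their rests and handed the job in at about 32 s; the final camera check put each within about 3 mm of its rest's middle, with the pine offcut and coupling untouched. The hand-in returned no verdict.

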